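Lock the board cradle's collar and shift its sliding jaw one hole

ROBOT

A 7-joint arm with a two-finger parallel gripper is mounted at the origin on a cart in front of the work surface, level with it; the furniture and walls round the work are solid. World frame = base frame: x ahead of the robot, y to its left, z up, the work surface at z = 0. Lengths are in mm, angles in rad, forces in N, time in s.
With the tool pointing down it reaches from about 425 to 975 mm from the base axis. Payload 16.7 kg.
Tool frame: the origin (TCP) lies where the fingers leave the gripper's body, on its centre line; the fingertips stand 73 mm ahead of it and the grasp point (between the pads) lies 54 mm ahead of it (tip_extent is the distance from the TCP to the fingertips, in mm); z points along the fingers, y is the line along which they close (so a half turn about z gives the same grasp; the last joint's range is limited). The gripper opens to 85 mm and grips with 20 to 120 N. Pads are 22 mm wide; open, the fingers measure 114 mm over their backs; the gripper's body (76 mm by 85 mm) begins 54 mm behind the grasp point. The pads swing forward as they close: fully open they stand 13 mm farther back than shut.
Start: joints at [0.595, 0.426, 0.074, 1.606, -0.034, 1.111, -0.067], TCP at [496.603, -457.128, 303.902] pointing down, gripper open.
Joint ranges: [-2.85, 2.85], [-0.5, 2.14], [-1.23, 1.37], [0.21, 2.46], [-1.02, 4.16], [0.16, 2.05], [-2.73, 2.73]. Speed limits (rad/s): [1.89, 1.89, 2.39, 2.39, 3.01, 3.01, 3.01].

INTERFACE

Orientations are given as a unit quaternion [x, y, z, w].
In Python, from plant import * gives the robot as it stands.
- The arm moves only by the tool drive_tool, never from a script. Its argument "increments" is a list of rows, each a list of 5 numbers: the closure, from 0 (fully open) to 1 (shut), then the shift along the tool's x, y, z in m, then the turn about the tool's z in degrees. In form: [[fingers, x, y, z, roll], ...]. A call has 1 to 5 rows; each row shifts and turns the commanded pose from where the row before left it, along the tool's axes as they then stand; what a row does not reach is not made up. A row lasts 1/10 s, in which the tool goes at most 50 mm and 8.59 degrees, less where a joint would pass 70% of its speed; a pose out of reach is approached as far as the arm can. A call is refused whole if a number of a shift passes 0.05 or a number of a turn 8.59, either way. A call with a gripper value outside its range is refused whole. The fingers move at their own pace and stop on an object; "squeeze" is the grip in N (left out, the last holds). Time passes only in rows, so rows that do not move let the fingers close. It gives the time, the measured TCP pose, the force, the opening and the grip force at its end, in the units of the state.
- observe(): the state, without advancing time (a new reading comes with each control period).
- capture(name): name is "scene" or "top"; returns the picture (384x512x3 uint8, red, green, blue); there is no depth.
- camera_info(name): a dict with "K" (3x3 intrinsics, pixels), "origin" and "attitude" of the camera in the world. Camera axes: x right, y down, z forward; pixel columns grow to the right and rows downward; lengths in mm; the calibration is good to about 2 mm. A picture is of the moment at which its call begins. camera_info takes no time and is no camera call.
- sign_off(): hands the job in; it is judged then, once.
Trained networks look in the newest picture that a camera, given by its name, has taken for a name from the list of things; names that differ only in an ending like _2 or _b are one class to them, and where a whole thing is asked for, a point or a joint stands for the part that bears it (a point fixed in the world has none). Each returns a list of dicts, best first, with "score" (0 to 1); they miss things now and then, are a little off and sometimes report something else, mostly with a low value. They report only what shows in the picture. A call takes as long as a camera call.
- recognise(camera, thing): "bbox" ([left, top, width, height] in pixels, round what is visible of it).
- pinpoint(camera, thing): "centre" ([column, row] in pixels: a listed point, or the origin of a listed thing).
The state is a dict: "t": time; "qpos": joint angles; "dq": joint speeds; "tau": joint torques, N m; "tcp_pos": TCP position; "orientation": TCP orientation; "force": force on the tool from outside, world axes, zero at the start; "ft_torque": the same for the moment, N m; "finger_gap": finger opening in mm; "grip_force": force on a finger pad.
Only numpy, scipy, OpenCV 4.12 (cv2) and the standard library are available. Lean on these libraries where they do the work, as an engineer would, in place of code of your own. Each camera call takes 0.05 s, during which the arm holds its last target. There are 200 camera calls.

TASK

Get the board cradle ready for the next board: first turn the blue lock collar clockwise (seen from above) until its white pointer is at the green mark, against the stop. Then pull up the black plunger knob on the yellow sliding section, slide the section along the bar to the next hole, the one beside the red clip (not the white one), and let the pin go fully home in that hole. Finish while still holding the knob in the gripper with the pin fully in; do not let go, and leave everything else on the mat where it is.

Things in the scene. Friction and masses are not known exactly. Their poses are not given: they have to be found in the camera images.
- cradle: Board cradle, fixed; grey base plate 90 x 230 mm on feet, its top 10 mm up. Origin: under the plate's centre, on the mat; x away from the robot, y along the index bar (to the robot's left). Bar at x = 0, top 45 mm up, slots 12 mm long at y = -34, -2, 30, 62, 94 mm. Collar axis at y = -80 mm. Black jaws reach x = 78 mm. Only collar, knob and its steel barrel stand above 63 mm.
- collar_grip (a point): Centre of the blue collar's grip block on its upright axis, 81.5 mm above the mat. Block: 46 mm between two ribbed flats (across this frame's x), 50 mm along y, 69.5 to 94.5 mm above the mat, on a flange of 60 mm diameter just below. Grip the flats from above. The frame turns with the collar: its x is at +0.6 rad to the cradle's x at joint value 0, at -0.6 rad at 1.2.
- collar (a joint): Angle of the lock collar, rad: grows clockwise seen from above; 0 = white pointer at the red mark (open), 1.2 = white pointer at the green mark, at the hard stop (locked). It stays where it is left; it takes about 0.1 N m to turn.
- knob_grip (a point): Middle of the black plunger knob, an upright cylinder 26 mm in diameter and 26 mm high, 78 to 104 mm above the mat with the pin home; 25 mm or more free all round. It rides on the yellow section over its pin: pulled up it lifts the pin, moved along the bar it slides the section. Frame parallel to the cradle's.
- pin_tip (a point): Lower, rounded tip of the plunger's steel pin (8 mm diameter), on the knob's axis; 33 mm above the mat when home, that is 12 mm down in a slot of the bar.
- plunger (a joint): Lift of the plunger, m: 0 = pin home in a slot, 0.018 = fully pulled up. A spring pushes it down with about 4 N at 0 and 9 N at 0.018. From 0.012 the pin is clear of the bar's top and the section can slide; let down between two holes it stays up on the bar.
- section (a joint): Slide of the yellow section (40 x 44 mm in plan, top 57 mm above the mat) with its jaw along the bar, m: 0 = start hole (cradle y = 30 mm), grows along the cradle's +y; 0.032 and -0.032 = the next holes. About 2 N of friction.
- red_clip: Red upright marker clip with a 14 x 16 mm head, 42 mm tall, fixed on the base plate on the robot's side of the bar, beside the wanted hole: same cradle y as that hole, 32 mm in front of the bar's middle. Origin: middle of its foot, axes parallel to the cradle's. It stands by one of the two holes next to the start hole.
- white_clip: White marker clip of the same shape, beside the other neighbouring hole, which is not wanted.
- solder_spool: Bystander: blue solder spool, 60 mm diameter, 31 mm high, loose; origin under its centre.
- tape_roll: Bystander: yellow tape roll, 56 mm diameter, 18 mm high, loose; origin under its centre.
- flux_bottle: Bystander: flux bottle with red top, 42 mm diameter, 125 mm high, loose; origin under its centre.
- esd_brush: Bystander: black brush lying on the mat behind the cradle, 136 x 17 x 9 mm, loose; origin under its middle.

How it is judged (in metres and radians):
On the way, in this order (a step that is already met when the one before it is completed fails the run):
1. the lock collar is turned to its green mark (at least 1.08 rad), the section still in its start hole (value of joint collar above 1.08 rad and not (value of joint section above 0.006 m or value of joint section below -0.006 m)), for 0.2 s.
2. the plunger is pulled up (at least 11 mm) while the section is still at the start hole (value of joint plunger above 0.011 m and not (value of joint section above 0.008 m or value of joint section below -0.008 m)), for 0.03 s.
At the end, for the whole second after the job is handed in: The collar is still at its green mark (at least 1.08 rad); the pin is in the hole beside the red clip (within 5 mm of the clip along the bar) and home (plunger lift under 2.5 mm); the section is at rest and the gripper's fingers still hold the knob (contact force over 3 N) through the last second (value of joint collar above 1.08 rad and y of pin_tip in the frame of red_clip between -0.005 and 0.005 m and value of joint plunger below 0.0025 m and contact force between the fingers and plunger above 3 N and linear speed of section below 0.01 m/s); the arm keeps its last pose, push and grip.
It fails at once if the section is slid off its start hole before the collar is locked ((value of joint section above 0.008 m or value of joint section below -0.008 m) and value of joint collar below 1 rad).
It fails at once if a bystander is moved by more than 15 mm (distance of any of solder_spool, tape_roll, flux_bottle, esd_brush from where it was at the start of the episode above 0.015 m).
It also fails if it takes over 42 s, if anything falls off the work surface, if the arm or the gripper's body presses on something with over 40 N, if the wrist force passes 120 N, or if a joint passes its speed limit or range.

## Working session

There is one attempt and no reset: what is moved stays moved. The work goes in short steps, Python scripts to look and compute and a tool call to move; the robot and the scene stay as the last step left them, time stands still between calls to the robot, and variables do not carry over. Pictures are saved under pics/ and viewed, at most 10 in all, crops included, and the job is handed in when it is done.

Besides the shell and the picture viewer there is one more tool, called after "Emit:" as a command line: name --pt "numbers of a row" for each row, then --argument value for the rest. drive_tool: Moves the arm, as the interface text tells. Its arguments: {"type":"object","properties":{"increments":{"type":"array"},"squeeze":{"type":"number"}},"required":["increments"]}

```bash
mkdir -p pics; cat > h.py <<'E'
from plant import *
import numpy as np, cv2
from scipy.spatial.transform import Rotation as R
def rot(a):
    a=np.array(a,float)
    return R.from_quat(a).as_matrix() if a.size==4 else a.reshape(3,3)
def ray(cam,px):
    i=camera_info(cam);K=np.array(i["K"]);d=rot(i["attitude"])@np.linalg.inv(K)@np.array([px[0],px[1],1.])
    return np.array(i["origin"],float),d
def atz(cam,px,z):
    o,d=ray(cam,px);return o+d*(z-o[2])/d[2]
def proj(cam,p):
    i=camera_info(cam);c=rot(i["attitude"]).T@(np.array(p,float)-np.array(i["origin"]));q=np.array(i["K"])@c;return q[:2]/q[2]
def tri(a,b):
    (o1,d1),(o2,d2)=a,b;A=np.array([d1,-d2]).T;s=np.linalg.lstsq(A,o2-o1,rcond=None)[0]
    p,q=o1+s[0]*d1,o2+s[1]*d2;return (p+q)/2,np.linalg.norm(p-q)
E
cat > a.py <<'E'
from h import *
for c in("scene","top"):
    im=capture(c);cv2.imwrite(f"pics/{c}0.png",im[:,:,::-1]);print(c,camera_info(c))
Z=dict(cradle=0,collar_grip=81.5,knob_grip=91,red_clip=10,white_clip=10,solder_spool=0,tape_roll=0,flux_bottle=0,esd_brush=0)
for t,z in Z.items():
    for c in("scene","top"):
        for r in pinpoint(c,t)[:2]: print(t,c,np.round(r["centre"],1),round(r["score"],2),np.round(atz(c,r["centre"],z)))
s=observe();print(s["t"],s["tcp_pos"],s["orientation"],s["finger_gap"],rot(s["orientation"]).round(2))
E
python3 a.py
```

```text
scene {'K': array([[465.27499867,   0.        , 261.85781056],
       [  0.        , 465.27499867, 198.43804639],
       [  0.        ,   0.        ,   1.        ]]), 'origin': array([161.71107395, 274.64188158, 680.73534688]), 'attitude': array([-0.33142151,  0.86120377, -0.36070957,  0.1355598 ])}
top {'K': array([[400.26077051,   0.        , 256.42333559],
       [  0.        , 400.26077051, 188.08206544],
       [  0.        ,   0.        ,   1.        ]]), 'origin': array([ 379.4596493 , -170.49097244,  928.20712805]), 'attitude': array([-0.70124759,  0.70630725, -0.07735913,  0.05828759])}
cradle scene [259.9 232.2] 0.76 [ 560. -168.   -0.]
cradle top [243.  185.2] 0.98 [ 567. -165.    0.]
cradle top [235.7 118.2] 0.32 [ 734. -148.    0.]
collar_grip scene [294.1 186.9] 0.66 [ 540. -242.   82.]
knob_grip scene [242.9 205.7] 0.78 [ 571. -135.   91.]
knob_grip top [230.3 174.5] 0.58 [ 572. -138.   91.]
red_clip scene [266.9 240. ] 0.47 [ 531. -156.   10.]
red_clip scene [239.5 204.9] 0.39 [ 634. -188.   10.]
red_clip top [239.3 191.7] 0.44 [ 550. -156.   10.]
white_clip top [215.7 188.1] 0.56 [ 558. -101.   10.]
solder_spool scene [283.5 298.4] 0.77 [429. -84.   0.]
solder_spool top [209.1 241.5] 0.83 [436. -87.   0.]
tape_roll scene [341.6 302.4] 0.71 [ 351. -144.    0.]
tape_roll top [236.1 277.7] 0.72 [ 354. -149.    0.]
tape_roll top [237.3 193.9] 0.55 [ 546. -151.    0.]
flux_bottle scene [190.2 196.2] 0.79 [ 734. -144.    0.]
flux_bottle top [236.6 113.9] 0.57 [ 745. -150.    0.]
esd_brush scene [253.1 177.1] 0.89 [ 678. -276.    0.]
esd_brush top [295.5 139.8] 0.91 [ 679. -293.    0.]
esd_brush top [234.  118.4] 0.43 [ 734. -143.    0.]
1.0 [ 496.62683274 -457.11772239  303.90920068] [ 9.15775003e-01  4.01691602e-01  2.32627572e-05 -1.81564812e-05] 85.46062254350548 [[ 0.68  0.74  0.  ]
 [ 0.74 -0.68  0.  ]
 [ 0.   -0.   -1.  ]]
```

View pics/top0.png

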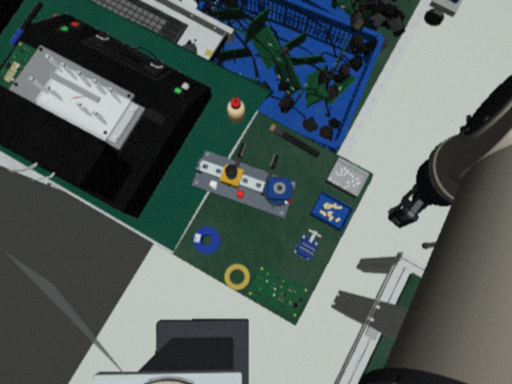

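View pics/scene0.png

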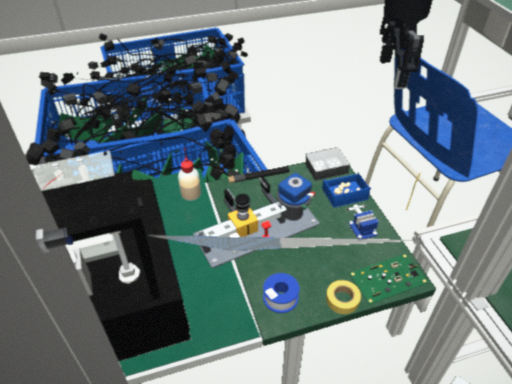

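The red clip is at top (240,194) and scene (266,228), on the collar side of the section. The white clip is at top (214,186), and the collar is at about top (279,188). I'll zoom in to refine these.

```bash
cat > b.py <<'E'
from h import *
a=cv2.imread("pics/top0.png")[140:225,185:305];b=cv2.imread("pics/scene0.png")[160:270,185:330]
a=cv2.resize(a,None,fx=5,fy=5,interpolation=cv2.INTER_CUBIC)[:300*2];b=cv2.resize(b,None,fx=5,fy=5,interpolation=cv2.INTER_CUBIC)
cv2.imwrite("pics/a1.png",a);cv2.imwrite("pics/b1.png",b)
def px(c,im,lo,hi,box):
    hsv=cv2.cvtColor(im,cv2.COLOR_BGR2HSV);m=cv2.inRange(hsv,lo,hi);k=np.zeros_like(m);x0,y0,x1,y1=box;k[y0:y1,x0:x1]=m[y0:y1,x0:x1]
    n,l,s,ce=cv2.connectedComponentsWithStats(k)
    print(c,[(s[i].tolist(),ce[i].round(1).tolist()) for i in range(1,n) if s[i][4]>8])
T=cv2.imread("pics/top0.png");S=cv2.imread("pics/scene0.png")
px("blue top",T,(100,100,40),(130,255,255),(260,170,305,210));px("blue scene",S,(100,100,40),(130,255,255),(272,170,318,207))
px("yel top",T,(15,130,80),(32,255,255),(215,160,250,190));px("yel scene",S,(15,130,80),(32,255,255),(220,190,265,240))
for c in("scene","top"):
  for t in("collar_grip","knob_grip","pin_tip","red_clip","white_clip","cradle"):
    print(c,t,[(np.round(r["centre"],1).tolist(),round(r["score"],2)) for r in pinpoint(c,t)[:2]])
E
python3 b.py
```

```text
blue top [([265, 176, 28, 28, 492], [277.8, 189.8])]
blue scene [([278, 173, 34, 32, 694], [294.2, 190.6])]
yel top [([220, 164, 24, 24, 225], [231.5, 177.4])]
yel scene [([228, 208, 30, 28, 452], [244.1, 222.6])]
scene collar_grip [([294.1, 186.9], 0.66)]
scene knob_grip [([242.9, 205.7], 0.78)]
scene pin_tip []
scene red_clip [([266.9, 240.0], 0.47), ([239.5, 204.9], 0.39)]
scene white_clip []
scene cradle [([259.9, 232.2], 0.76)]
top collar_grip []
top knob_grip [([230.3, 174.5], 0.58)]
top pin_tip []
top red_clip [([239.3, 191.7], 0.44)]
top white_clip [([215.7, 188.1], 0.56)]
top cradle [([243.0, 185.2], 0.98), ([235.7, 118.2], 0.32)]
```

View pics/a1.png

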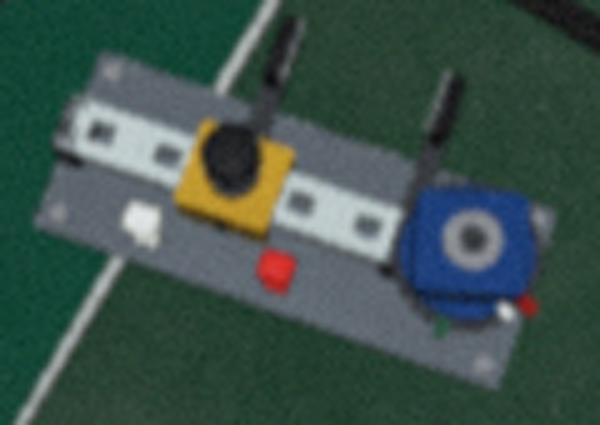

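View pics/b1.png

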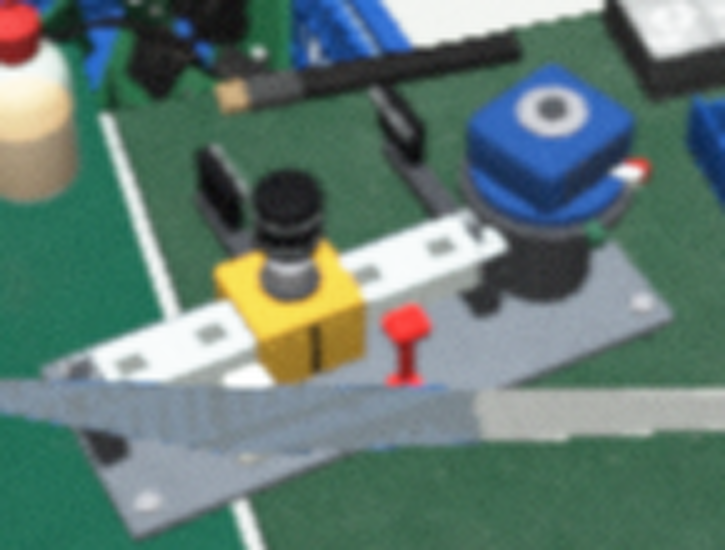

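The crops show the bar slots, plate corners, ring and knob clearly. The pointer is at the red mark, and the red clip stands beside the y=-2 slot. I'll fit the cradle pose to these points.

```bash
cat > f.py <<'E'
from h import *
from scipy.optimize import least_squares
P=[("top",(102,131),(0,94,45)),("top",(167,154),(0,62,45)),("top",(302,201),(0,-2,45)),("top",(369,224),(0,-34,45)),
("top",(105,52),(45,115,10)),("top",(37,227),(-45,115,10)),("top",(498,388),(-45,-115,10)),("top",(556,210),(45,-115,10)),
("top",(473,239),(0,-80,94.5)),("scene",(552,110),(0,-80,94.5)),("scene",(290,188),(0,30,104)),
("scene",(131,363),(0,94,45)),("scene",(212,333),(0,62,45)),("scene",(369,275),(0,-2,45)),("scene",(441,246),(0,-34,45)),
("scene",(137,535),(-45,115,10)),("scene",(673,315),(-45,-115,10))]
off=dict(top=(185,140),scene=(185,160))
def w(p,q):
    c,s=np.cos(p[2]),np.sin(p[2]);return np.array([p[0]+c*q[0]-s*q[1],p[1]+s*q[0]+c*q[1],q[2]])
def res(p,cams=("top","scene")):
    return np.concatenate([proj(c,w(p,q))-((np.array(u)+.5)/5-.5+off[c]) for c,u,q in P if c in cams])
if __name__=="__main__":
  for cams in(("top",),("scene",),("top","scene")):
    r=least_squares(res,[565,-165,-.3],args=(cams,),loss="soft_l1");p=r.x
    print(cams,p.round(3),np.abs(res(p,cams)).max().round(2))
  print(res(p).reshape(-1,2).round(1).tolist())
  for n,q in dict(collar=(0,-80,81.5),knob=(0,30,91),goal=(0,-2,91)).items(): print(n,w(p,q).round(1))
E
python3 f.py
```

```text
('top',) [ 5.70498e+02 -1.67600e+02 -3.49000e-01] 0.85
('scene',) [ 5.66519e+02 -1.67442e+02 -3.48000e-01] 0.77
('top', 'scene') [ 5.68377e+02 -1.67782e+02 -3.46000e-01] 1.31
[[0.0, 1.3], [0.3, 1.3], [-0.0, 1.2], [-0.0, 1.2], [-0.7, 0.4], [-0.8, 0.4], [0.4, 0.9], [1.0, 0.6], [0.3, 0.7], [-0.6, -0.3], [-1.2, -0.2], [-0.3, -0.3], [-0.5, -0.5], [-1.0, -0.8], [-0.5, -0.7], [-0.7, -0.9], [0.1, -1.3]]
collar [ 541.2 -243.    81.5]
knob [ 578.6 -139.6   91. ]
goal [ 567.7 -169.7   91. ]
```

```bash
cat > g.py <<'E'
from h import *
import sys
# usage g.py X Y Z yaw(tool y, rad, mod pi)
X,Y,Z,yaw=map(float,sys.argv[1:5]);s=observe();M=rot(s["orientation"])
d=M.T@(np.array([X,Y,Z])-s["tcp_pos"]);cur=np.arctan2(M[1,1],M[0,1])
e=(cur-yaw+np.pi/2)%np.pi-np.pi/2
print("t",round(s["t"],2),"tcp",np.round(s["tcp_pos"],1),"tool shift mm",d.round(1),"roll deg",np.degrees(e).round(2),"tilt",M[:,2].round(3),"F",np.round(s["force"],1),"gap",round(s["finger_gap"],1),"q7",round(s["qpos"][6],2))
E
python3 g.py 541.2 -243 200 0.254
```

```text
t 1.6 tcp [ 496.6 -457.1  303.9] tool shift mm [ 187.8 -112.2  103.9] roll deg -57.19 tilt [-0.  0. -1.] F [ 1.1  0.7 -1.1] gap 85.6 q7 -0.07
```

Emit:
drive_tool --pt "0 0.0188 -0.0112 0 0" --pt "0 0.0188 -0.0112 0 0" --pt "0 0.0188 -0.0112 0 0" --pt "0 0.0188 -0.0112 0 0" --pt "0 0.0188 -0.0112 0 0" --squeeze 40

```text
t: 2.1
tcp_pos: [519.2, -349.2, 304.0]
orientation: [0.916, 0.402, 0.0, 0.0]
force: [-0.2, -0.1, -0.9]
finger_gap: 85.8
grip_force: 0.0
```

Emit:
drive_tool --pt "0 0.0188 -0.0112 0 0" --pt "0 0.0188 -0.0112 0 0" --pt "0 0.0188 -0.0112 0 0" --pt "0 0.0188 -0.0112 0 0" --pt "0 0.0188 -0.0112 0 0"

```text
t: 2.6
tcp_pos: [541.6, -242.1, 304.0]
orientation: [0.916, 0.402, 0.0, 0.0]
force: [-0.5, -0.9, -0.3]
finger_gap: 85.4
grip_force: 0.0
```

Emit:
drive_tool --pt "0 0 0 0.014 -8.17" --pt "0 0 0 0.015 -8.17" --pt "0 0 0 0.015 -8.17" --pt "0 0 0 0.015 -8.17" --pt "0 0 0 0.015 -8.17"

```text
t: 3.1
tcp_pos: [541.6, -243.0, 229.4]
orientation: [0.716, 0.698, 0.0, 0.0]
force: [0.6, -1.0, -0.6]
finger_gap: 85.3
grip_force: 0.0
```

Emit:
drive_tool --pt "0 0 0 0.015 -8.17" --pt "0 0 0 0.015 -8.17" --pt "0 0 0 0 0" --pt "0 0 0 0 0"

```text
t: 3.5
tcp_pos: [541.5, -243.2, 200.2]
orientation: [0.614, 0.79, 0.0, -0.0]
force: [-1.0, -0.1, 0.6]
finger_gap: 85.4
grip_force: 0.0
```

```bash
python3 g.py 541.2 -243 143 0.254; python3 -c "
from h import *
a=cv2.resize(capture('top')[150:230,225:325,::-1],None,fx=6,fy=6,interpolation=cv2.INTER_CUBIC);cv2.imwrite('pics/a2.png',a)"
```

```text
t 3.5 tcp [ 541.5 -243.2  200.2] tool shift mm [ 0.2 -0.3 57.2] roll deg -0.26 tilt [-0.  0. -1.] F [-1.  -0.1  0.6] gap 85.4 q7 0.47
```

View pics/a2.png

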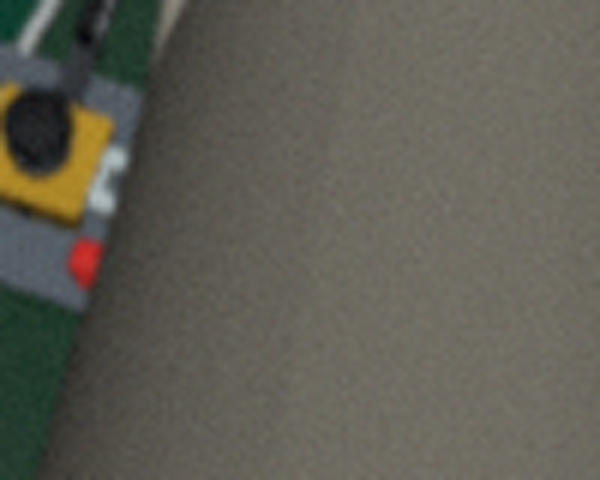

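The arm hides the collar in the top view; the only parts visible there are the knob at crop (40,130) and the red clip at (87,262). I'll descend slowly and close on the collar.

Emit:
drive_tool --pt "0 0 0 0.015 0" --pt "0 0 0 0.015 0" --pt "0 0 0 0.014 0" --pt "0 0 0 0.013 0" --pt "0 0 0 0 0"

```text
t: 4.05
tcp_pos: [540.6, -242.5, 140.5]
orientation: [0.612, 0.791, -0.0, -0.002]
force: [0.3, -0.0, 0.5]
finger_gap: 85.4
grip_force: 0.0
```

Emit:
drive_tool --pt "0.3 0 0 0 0" --pt "0.4 0 0 0 0" --pt "0.5 0 0 0 0" --pt "0.6 0 0 0 0" --pt "0.6 0 0 0 0"

```text
t: 4.55
tcp_pos: [539.8, -244.2, 143.6]
orientation: [0.612, 0.79, -0.001, -0.001]
force: [-13.5, -3.8, 12.4]
finger_gap: 49.8
grip_force: 35.4
```

```bash
python3 g.py 541.2 -243 143 0.254; python3 -c "
from h import *
a=cv2.resize(capture('scene')[130:260,230:350,::-1],None,fx=4,fy=4,interpolation=cv2.INTER_CUBIC);cv2.imwrite('pics/b2.png',a);print(observe()['grip_force'])"
```

```text
t 4.55 tcp [ 539.8 -244.2  143.6] tool shift mm [0.8 1.7 0.6] roll deg -0.09 tilt [-0.003 -0.001 -1.   ] F [-13.5  -3.8  12.4] gap 49.8 q7 0.46
35.37961782189086
```

View pics/b2.png

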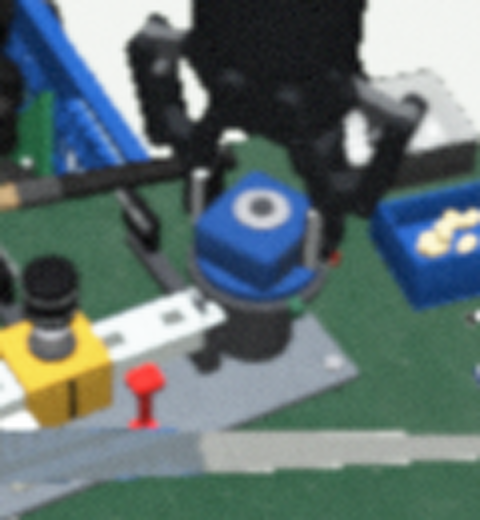

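The pads are on the flats at crop (200,190) and (313,235), slightly off centre. I'll relieve the side load and let the grip settle.

Emit:
drive_tool --pt "0.7 0 -0.002 -0.002 0" --pt "0.7 0 0 0 0" --pt "0.7 0 0 0 0"

```text
t: 4.9
tcp_pos: [539.3, -243.8, 144.4]
orientation: [0.612, 0.791, -0.0, -0.0]
force: [3.9, -4.4, -18.6]
finger_gap: 48.9
grip_force: 45.9
```

Emit:
drive_tool --pt "0.7 0 0 0.001 6" --pt "0.7 0 0 0 6" --pt "0.7 0 0 0 6" --pt "0.7 0 0 0 6" --pt "0.7 0 0 0 6"

```text
t: 5.4
tcp_pos: [538.7, -243.7, 144.1]
orientation: [0.797, 0.604, -0.001, -0.0]
force: [-5.9, -0.4, 0.2]
finger_gap: 49.0
grip_force: 44.7
```

```bash
python3 g.py 539.3 -243.8 144 -0.946; python3 -c "
from h import *
print(observe()['ft_torque'])"
```

```text
t 5.4 tcp [ 538.7 -243.7  144.1] tool shift mm [0.  0.6 0.1] roll deg 38.5 tilt [-0.001  0.    -1.   ] F [-5.9 -0.4  0.2] gap 49.0 q7 0.01
[-0.14370687  1.76850866  0.12751624]
```

Emit:
drive_tool --pt "0.7 0 0 0 7" --pt "0.7 0 0 0 7" --pt "0.7 0 0 0 7" --pt "0.7 0 0 0 7" --pt "0.7 0 0 0 7"

```text
t: 5.9
tcp_pos: [539.2, -242.7, 144.3]
orientation: [0.942, 0.336, -0.0, -0.001]
force: [-6.9, 5.0, 4.5]
finger_gap: 46.0
grip_force: 39.1
```

Emit:
drive_tool --pt "0.7 0 0 0 4" --pt "0.7 0 0 0 0" --pt "0.7 0 0 0 0"

```text
t: 6.2
tcp_pos: [539.5, -242.5, 144.4]
orientation: [0.952, 0.306, -0.0, -0.001]
force: [-5.2, 5.3, 4.5]
finger_gap: 45.6
grip_force: 40.2
```

```bash
python3 g.py 539.3 -243.8 144 -0.946; python3 -c "
from h import *
a=cv2.resize(capture('scene')[130:260,230:350,::-1],None,fx=4,fy=4,interpolation=cv2.INTER_CUBIC);cv2.imwrite('pics/b3.png',a);print(observe()['ft_torque'])"
```

```text
t 6.2 tcp [ 539.5 -242.5  144.4] tool shift mm [-0.9  1.   0.4] roll deg -0.19 tilt [-0.     0.001 -1.   ] F [-5.2  5.3  4.5] gap 45.6 q7 -0.57
[1.19250107 0.91652332 0.15844292]
```

View pics/b3.png

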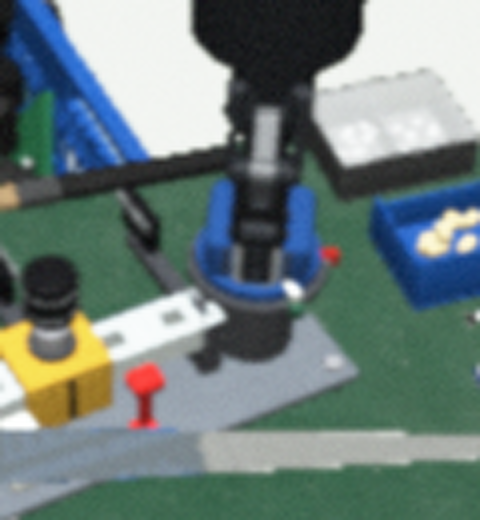

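The white pointer now covers the green mark at crop (290,292). I'll turn a little further to confirm the stop.

Emit:
drive_tool --pt "0.7 0 0 0 3" --pt "0.7 0 0 0 3" --pt "0.7 0 0 0 0" --pt "0.7 0 0 0 0"

```text
t: 6.65
tcp_pos: [538.4, -243.2, 144.5]
orientation: [0.966, 0.257, -0.001, -0.0]
force: [-13.9, 1.0, 11.2]
finger_gap: 45.3
grip_force: 73.9
```

```bash
python3 g.py 539.3 -243.8 144 -0.946; python3 -c "
from h import *
print(observe()['ft_torque'])"
```

```text
t 6.65 tcp [ 538.4 -243.2  144.5] tool shift mm [0.5 0.9 0.5] roll deg -6.03 tilt [-0.002 -0.    -1.   ] F [-13.9   1.   11.2] gap 45.3 q7 -0.65
[0.1198822  2.78739503 3.10511661]
```

The stop is confirmed by 3.1 N m of torque. I'll relax the turn, release and lift.

Emit:
drive_tool --pt "0.7 0 0 0 -5" --pt "0.3 0 0 0 0" --pt "0 0 0 0 0" --pt "0 0 0 0 0" --pt "0 0 0 0 0"

```text
t: 7.15
tcp_pos: [539.9, -243.4, 144.1]
orientation: [0.955, 0.297, 0.0, 0.0]
force: [-0.3, -0.2, 1.1]
finger_gap: 85.5
grip_force: 0.0
```

Emit:
drive_tool --pt "0 0 0 -0.01 0" --pt "0 0 0 -0.02 0" --pt "0 0 0 -0.02 0" --pt "0 0 0 -0.02 0" --pt "0 0 0 0 0"

```text
t: 7.65
tcp_pos: [540.7, -243.9, 217.2]
orientation: [0.955, 0.297, 0.002, 0.001]
force: [-0.1, 0.8, 0.0]
finger_gap: 85.5
grip_force: 0.0
```

```bash
python3 g.py 576.5 -140 145 -0.346; python3 -c "
from h import *
capture('scene');r=pinpoint('scene','knob_grip')[0];print(r,atz('scene',r['centre'],91))"
```

```text
t 7.65 tcp [ 540.7 -243.9  217.2] tool shift mm [ 88.2 -65.6  72.2] roll deg -35.64 tilt [ 0.004 -0.001 -1.   ] F [-0.1  0.8  0. ] gap 85.5 q7 -0.59
{'centre': [241.6, 202.1], 'score': 0.78} [ 578.70933763 -139.85562268   91.        ]
```

Emit:
drive_tool --pt "0 0.0177 -0.0131 0 0" --pt "0 0.0177 -0.0131 0 0" --pt "0 0.0177 -0.0131 0 0" --pt "0 0.0177 -0.0131 0 0" --pt "0 0.0177 -0.0131 0 0"

```text
t: 8.25
tcp_pos: [575.2, -138.3, 213.1]
orientation: [0.955, 0.297, -0.001, -0.0]
force: [0.6, 0.0, 0.9]
finger_gap: 85.0
grip_force: 0.0
```

Emit:
drive_tool --pt "0 0 0 0 -7.1" --pt "0 0 0 0 -7.1" --pt "0 0 0 0 -7.1" --pt "0 0 0 0 -7.1" --pt "0 0 0 0 -7.1"

```text
t: 8.75
tcp_pos: [574.9, -139.1, 213.0]
orientation: [0.817, 0.576, -0.001, -0.001]
force: [-0.2, 0.3, -0.5]
finger_gap: 85.6
grip_force: 0.0
```

Emit:
drive_tool --pt "0 0 0 0 0" --pt "0 0 0 0 0"

```text
t: 8.95
tcp_pos: [575.0, -139.4, 213.4]
orientation: [0.82, 0.572, -0.0, -0.0]
force: [-0.4, -0.1, 0.3]
finger_gap: 85.2
grip_force: 0.0
```

```bash
python3 g.py 577 -140 145 -0.346
```

```text
t 8.95 tcp [ 575.  -139.4  213.4] tool shift mm [ 0.1  2.1 68.4] roll deg -0.35 tilt [-0.001  0.    -1.   ] F [-0.4 -0.1  0.3] gap 85.2 q7 -0.24
```

Emit:
drive_tool --pt "0 0 0.001 0.018 0" --pt "0 0 0 0.018 0" --pt "0 0 0 0.018 0" --pt "0 0 0 0.014 0" --pt "0 0 0 0 0"

```text
t: 9.45
tcp_pos: [575.3, -139.4, 144.0]
orientation: [0.819, 0.573, -0.001, -0.001]
force: [-0.6, -0.8, -0.3]
finger_gap: 85.4
grip_force: 0.0
```

Emit:
drive_tool --pt "0.4 0 0 0 0" --pt "0.55 0 0 0 0" --pt "0.65 0 0 0 0" --pt "0.8 0 0 0 0" --pt "0.9 0 0 0 0" --squeeze 60

```text
t: 9.95
tcp_pos: [576.8, -139.8, 146.7]
orientation: [0.819, 0.574, 0.001, 0.001]
force: [1.0, -0.4, 5.1]
finger_gap: 24.3
grip_force: 58.6
```

Emit:
drive_tool --pt "0.9 0 0 0 0" --pt "0.9 0 0 0 0"

```text
t: 10.15
tcp_pos: [576.8, -139.8, 146.7]
orientation: [0.819, 0.574, 0.001, 0.001]
force: [-0.3, -0.4, 5.3]
finger_gap: 24.5
grip_force: 58.6
```

```bash
python3 g.py 577 -140 145 -0.346; python3 -c "
from h import *
a=cv2.resize(capture('scene')[130:260,200:320,::-1],None,fx=4,fy=4,interpolation=cv2.INTER_CUBIC);cv2.imwrite('pics/b4.png',a)"
```

```text
t 10.15 tcp [ 576.8 -139.8  146.7] tool shift mm [-0.1  0.2  1.7] roll deg -0.13 tilt [ 0.002 -0.    -1.   ] F [-0.3 -0.4  5.3] gap 24.5 q7 -0.24
```

View pics/b4.png

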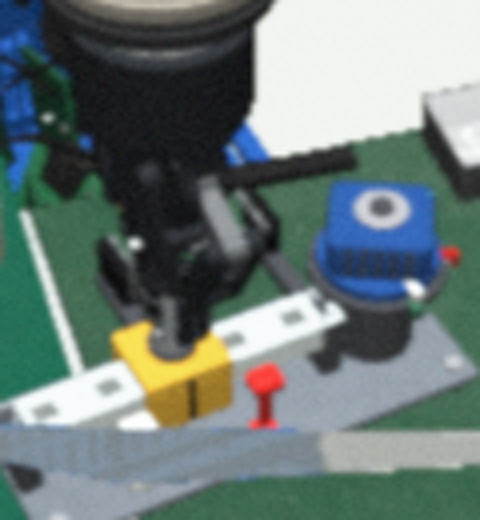

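The gripper holds the knob at crop (175,320) and the pointer is still at the green mark (413,288). Next I'll pull up 16 mm.

Emit:
drive_tool --pt "0.9 0 0 -0.004 0" --pt "0.9 0 0 -0.004 0" --pt "0.9 0 0 -0.004 0" --pt "0.9 0 0 -0.004 0" --pt "0.9 0 0 0 0"

```text
t: 10.7
tcp_pos: [576.6, -139.8, 162.4]
orientation: [0.819, 0.574, 0.0, 0.0]
force: [5.4, -2.2, -9.4]
finger_gap: 24.5
grip_force: 59.4
```

```bash
python3 g.py 566 -169.9 162 -0.346;python3 -c "
from h import *
a=cv2.resize(capture('scene')[170:250,210:310,::-1],None,fx=6,fy=6,interpolation=cv2.INTER_CUBIC);cv2.imwrite('pics/b5.png',a)"
```

```text
t 10.7 tcp [ 576.6 -139.8  162.4] tool shift mm [-31.9   0.3   0.4] roll deg -0.12 tilt [ 0.001 -0.    -1.   ] F [ 5.4 -2.2 -9.4] gap 24.5 q7 -0.24
```

View pics/b5.png

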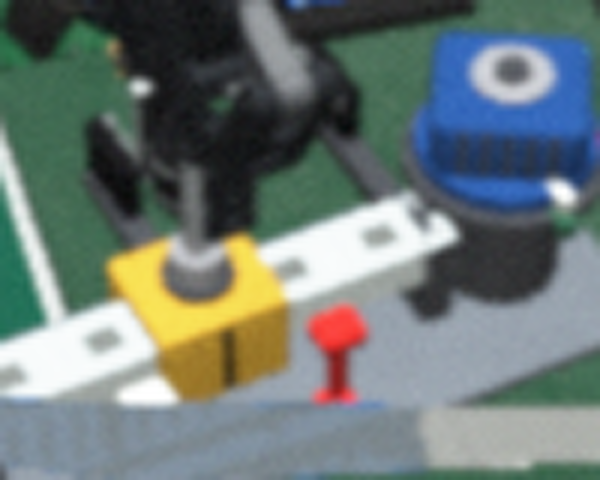

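The knob is up 15.7 mm with 9.4 N of spring force, and the section hasn't moved. Now I'll slide 32 mm toward the red clip.

Emit:
drive_tool --pt "0.9 -0.006 0 0 0" --pt "0.9 -0.008 0 0 0" --pt "0.9 -0.009 0 0 0" --pt "0.9 -0.009 0 0 0" --pt "0.9 0 0 0 0"

```text
t: 11.25
tcp_pos: [565.2, -171.1, 161.9]
orientation: [0.819, 0.573, 0.0, 0.0]
force: [6.0, -4.1, -9.8]
finger_gap: 24.8
grip_force: 59.4
```

```bash
python3 g.py 566 -169.9 146.7 -0.346;python3 -c "
from h import *
a=cv2.resize(capture('scene')[170:250,210:310,::-1],None,fx=6,fy=6,interpolation=cv2.INTER_CUBIC);cv2.imwrite('pics/b6.png',a)"
```

```text
t 11.25 tcp [ 565.2 -171.1  161.9] tool shift mm [ 1.4  0.3 15.2] roll deg -0.2 tilt [ 0.001 -0.001 -1.   ] F [ 6.  -4.1 -9.8] gap 24.8 q7 -0.18
```

View pics/b6.png

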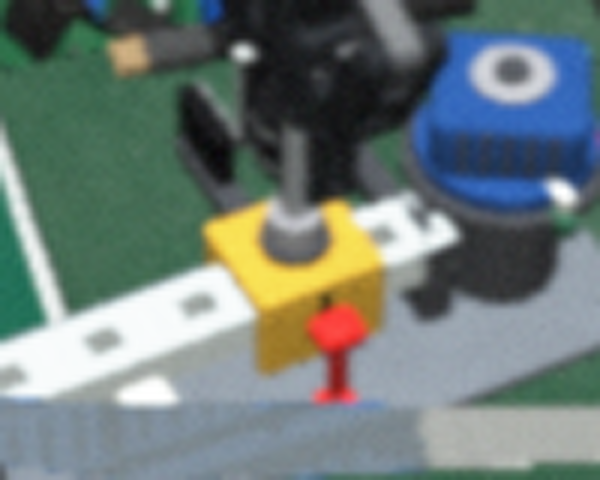

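The section now sits beside the red clip (333,330), about 1.3 mm past 32 mm. I'll correct that and let the pin down.

Emit:
drive_tool --pt "0.9 0.0013 0 0 0" --pt "0.9 0 0 0.004 0" --pt "0.9 0 0 0.004 0" --pt "0.9 0 0 0.004 0" --pt "0.9 0 0 0.003 0"

```text
t: 11.8
tcp_pos: [566.1, -168.8, 146.8]
orientation: [0.819, 0.574, 0.0, 0.0]
force: [4.5, -3.5, 3.9]
finger_gap: 24.4
grip_force: 60.7
```

Emit:
drive_tool --pt "0.9 0 0 0.001 0" --pt "0.9 0 0 0 0" --pt "0.9 0 0 0 0"

```text
t: 12.1
tcp_pos: [566.2, -168.8, 146.7]
orientation: [0.819, 0.574, 0.0, 0.0]
force: [0.2, -1.7, 7.6]
finger_gap: 24.2
grip_force: 61.4
```

```bash
python3 g.py 566 -169.9 146.7 -0.346
```

```text
t 12.1 tcp [ 566.2 -168.8  146.7] tool shift mm [-1.1  0.2  0. ] roll deg -0.13 tilt [ 0.001 -0.    -1.   ] F [ 0.2 -1.7  7.6] gap 24.2 q7 -0.18
```

```bash
python3 -c "
from h import *
print(sign_off())"
```

```text
the job is handed in; nothing more can be done
None
```

The job is handed in: the collar is locked at its green mark, and the pin is home in the hole beside the red clip, judging by knob height and force, with the gripper still holding the knob; the sign-off returned no verdict.

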